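Load the reagent tubs into the analyser's bay and bar it

TASK

Draw the retaining bar out of the bay and lay it upright on its long mat, then with the straightedge push all the tubs, several together at a stroke, into the bay, past the line of the bar, without the gripper ever touching a tub. Put the straightedge back on its own mat, standing lengthwise as it was, and refit the bar: shoe in the saddle, rod end through the eyelet until the collar meets the eyelet plate. The tubs stay upright and the other things on the bench are left alone.

Things in the scene. Friction and masses are not known exactly. Their poses are not given: they have to be found in the camera images.
- bay: fixed aluminium bay on the bench: a lane 220 mm wide between two parallel fences 24 mm high, 8 mm thick; its floor is the bench (z = 0). Origin: bench level, mid-lane, under the line where the retaining bar crosses. y: along the lane, inwards (way of pushing). Fences run from the open end y = -182 mm to the back wall (inner face y = 130 mm). Before y = 0 is the apron, beyond it the bay. x: to the eyelet
- bay_eyelet (a point): centre of the eyelet: round 16 mm through hole, axis along the bay's x, in an upright steel plate 10 mm thick, 44 mm wide, 58 mm high, just outside the lane on the bay's +x side; at bay (123, 0, 39) mm. The plate's face towards the lane is at bay x = 118 mm
- bay_saddle (a point): middle of the floor of the open-topped steel saddle just outside the lane on the bay's -x side; at bay (-130, 0, 31) mm. The floor is 31 mm above the bench, 24 mm long (bay x), 32 mm wide between two cheeks that reach 50 mm above the bench
- bar_grip (a point): grip point of the loose retaining bar (0.3 kg), in its upright black flat handle (44 mm along x, 14 thick along y), 62 mm above the bar's flat underside, 21 under the handle's top. x: along the bar to its rod tip; z: up. It stands by itself. It starts fitted: grip at bay (0, 0, 93) mm, bar x = bay x. To come out it must be drawn 45 mm in -x, then lifted
- bar_collar (a point): point on the bar's rod axis (5 mm above the underside, 118 mm in +x from the grip), on the face of the square collar (24 wide, 22 high, 10 thick) that meets the eyelet plate when fitted. The round 10 mm rod goes on 32 mm past it, tapered at the tip. The other end is a flat shoe (22 wide, 12 high), 105 to 175 mm in -x from the grip, that rests in the saddle
- straightedge_grip (a point): grip point of the loose straightedge (0.3 kg), in its upright black flat handle (44 mm along x, 14 thick along y), 92 mm above its flat underside, 22 under the handle's top. Aluminium angle 120 mm long (x): an upright blade 42 mm high whose pushing face looks to +y, 25 mm ahead of the grip, on a foot 50 mm deep (y -25 to +25). Stands by itself; z up
- edge_mat: thin flat grey mat, 170 x 90 mm (long along its x), home of the straightedge, which starts on it lengthwise; origin at its centre at bench level; flush with the bench
- bar_mat: thin flat grey mat, 360 x 80 mm (long along its x), where the bar is laid meanwhile; origin at its centre at bench level; flush with the bench
- tub1_center (a point): centre (half-way up) of a closed round reagent tub, grey with a white lid, 52 mm in diameter, 46 mm high, 80 to 170 g, upright on the apron between the fences at the start; z: its axis. May be absent
- tub2_center (a point): centre (half-way up) of a closed round reagent tub, grey with a white lid, 52 mm in diameter, 46 mm high, 80 to 170 g, upright on the apron between the fences at the start; z: its axis. May be absent
- tub3_center (a point): centre (half-way up) of a closed round reagent tub, grey with a white lid, 52 mm in diameter, 46 mm high, 80 to 170 g, upright on the apron between the fences at the start; z: its axis. May be absent
- tub4_center (a point): centre (half-way up) of a closed round reagent tub, grey with a white lid, 52 mm in diameter, 46 mm high, 80 to 170 g, upright on the apron between the fences at the start; z: its axis. May be absent
- tub5_center (a point): centre (half-way up) of a closed round reagent tub, grey with a white lid, 52 mm in diameter, 46 mm high, 80 to 170 g, upright on the apron between the fences at the start; z: its axis. May be absent
- tub6_center (a point): centre (half-way up) of a closed round reagent tub, grey with a white lid, 52 mm in diameter, 46 mm high, 80 to 170 g, upright on the apron between the fences at the start; z: its axis. May be absent
- tube_rack: bystander: grey rack of capped tubes, 70 x 100 mm, about 106 mm high; origin under its centre; leave it alone
- wash_bottle: bystander: capped bottle, 70 mm in diameter, 150 mm high; origin under its centre; leave it alone
- tip_box: bystander: pipette tip box, 87 x 122 mm, 64 mm high; origin under its centre; leave it alone
There are look-alikes about, which are no part of the job. What is shaped like the part that bears tub5_center but pink or red is not meant.

How it is judged:
By the outcome, as a careful person would: the job done as asked, in the order asked, and still so for the second after the job is handed in, with the robot touching nothing.
Of tub1, tub2, tub3, tub4, tub5, tub6 only 4 to 6 are there at a start; the rules pass over those that are not, and their reading is None.
At some moment in a run one of tub1, tub2, tub3, tub4, tub5, tub6 may be knocked a few centimetres aside while the robot is not near it.
It also fails if it takes over 210 s, if anything falls off the work surface, if the arm or the gripper's body presses on something with over 40 N, if the wrist force passes 120 N, or if a joint passes its speed limit or range.

ROBOT

A 6-joint arm with a two-finger parallel gripper is mounted at the origin on the work surface. World frame = base frame: x ahead of the robot, y to its left, z up, the work surface at z = 0. Lengths are in m, angles in rad, forces in N, time in s.
With the tool pointing down it reaches from about 0.375 to 0.825 m from the base axis. Payload 5.5 kg.
Tool frame: the origin (TCP) lies at the centre of the arm's flange, where the gripper is bolted on; the fingertips stand finger_overhang ahead of it and the grasp point (between the pads) lies 155 mm ahead of it (finger_overhang is the distance from the TCP to the fingertips, in m); z points along the fingers, x is the direction in which the jaws open and shut, and the axes are right-handed (so a half turn about z gives the same grasp; the last joint's range is limited). The gripper opens to 85 mm and grips with 20 to 120 N. Pads are 22 mm wide; open, the fingers measure 114 mm over their backs; the gripper's body (76 mm by 85 mm) begins 54 mm behind the grasp point. The pads swing forward as they close: fully open they stand 13 mm farther back than shut.
Start: joints at [1.133, 0.314, -0.047, 1.21, 0, 1.571], TCP at [0.254, 0.543, 0.405] pointing down, gripper open.
Joint ranges: [-2.67, 2.67], [-0.69, 1.73], [-1.03, 1.25], [-2.08, 2.16], [-1.42, 1.45], [-3.14, 3.14]. Speed limits (rad/s): [2.39, 2.39, 3.01, 3.14, 3.14, 3.14].

INTERFACE

Orientations are given as a unit quaternion [w, x, y, z].
In Python, from cell import observe, read_camera, job_done, finger_overhang gives the robot as it stands. The module is installed in compiled form; this text tells all that it offers.
- The arm moves only by the tool step_arm, never from a script. Its argument "rows" is a list of rows, each a list of 6 numbers: the shift along the tool's x, y, z in units of 200 mm (1.0 is 200 mm), then the turn, a rotation vector about the tool's x, y, z in units of 2 rad (1.0 is 2 rad). A call has 1 to 8 rows; each row is the pose to reach, as a shift and turn from the pose commanded when the call began, along the tool's axes at that moment; what a row does not reach only later rows make up. A row lasts 1/8 s, in which the tool goes at most 62.5 mm and 10.7 degrees, less where a joint would pass 70% of its speed; a pose out of reach is approached as far as the arm can. A call with a number of a shift or a turn outside -1 to 1 is refused whole. A call with a gripper value outside its range is refused whole. "claw" is the opening, from 0 (shut) to 1 (fully open), set as the call begins (left out, the last holds). The fingers move at their own pace and stop on an object; the grip force is fixed at half the most. Time passes only in rows, so rows that repeat a pose let the fingers close. It gives the time, the measured TCP pose, the force and the opening at its end, in the units of the state.
- observe(): the state, without advancing time (a new reading comes with each control period).
- read_camera(name): name is "scene" or "side" or "wrist"; returns a dict with "color" (400x640x3 uint8, red, green, blue), "K" (3x3 intrinsics, pixels), "eye" and "attitude" of the camera in the world; the wrist camera has in their place "tool_from_camera" (4x4, takes a point from camera to tool coordinates, whose origin is the TCP and whose axes are the tool frame's). Camera axes: x right, y up, looking along -z (the intrinsics and any distortion apply to the point x, -y, -z); pixel columns grow to the right and rows downward; lengths in m; the calibration is good to about 2 mm. A picture is of the moment at which its call begins: read the wrist's pose just before it. There is no depth.
- job_done(): hands the job in, once; it reports no verdict.
The state is a dict: "t": time; "joint_positions": joint angles; "dq": joint speeds; "effort": joint torques, N m; "tool_pos": TCP position; "ee_rot": TCP orientation; "wrist_force": force on the tool from outside, world axes, zero at the start; "wrist_torque": the same for the moment, N m; "width": opening from 0.0 (shut) to 1.0 (fully open).
Only numpy, scipy, OpenCV 4.12 (cv2) and the standard library are available. Lean on these libraries where they do the work, as an engineer would, in place of code of your own. Each camera call takes 0.05 s, during which the arm holds its last target. There are 200 camera calls.

## Working session

There is one attempt and no reset: what is moved stays moved. The work goes in short steps, Python scripts to look and compute and a tool call to move; the robot and the scene stay as the last step left them, time stands still between calls to the robot, and variables do not carry over. Pictures are saved under pics/ and viewed, about 12 in all and at most 16, crops included, and the job is handed in when it is done.

Besides the shell and the picture viewer there is one more tool, called after ">>>" as a command line: name --pt "numbers of a row" for each row, then --argument value for the rest. step_arm: Moves the arm, as the interface text tells. Shifts and turns lie within -1 to 1; 1 stands for 200 mm of shift or 2 rad of turn. Its arguments: {"type":"object","properties":{"rows":{"type":"array"},"claw":{"type":"number"}},"required":["rows"]}

```bash
mkdir -p pics; python3 - <<'E'
from cell import *
import cv2,numpy as np
s=observe();print(s, finger_overhang if not callable(finger_overhang) else finger_overhang())
for n in("scene","side"):
    c=read_camera(n);cv2.imwrite(f"pics/{n}0.png",c["color"][...,::-1]);print(n,c["K"],c["eye"],c["attitude"],[k for k in c])
c=read_camera("wrist");cv2.imwrite("pics/wrist0.png",c["color"][...,::-1]);print(c["tool_from_camera"],c["K"])
E
```

```text
{'t': 0.0, 'joint_positions': array([ 1.13297760e+00,  3.14239137e-01, -4.80910958e-02,  1.21019991e+00,
        8.48546930e-06,  1.57083481e+00]), 'dq': array([ 0.00013042, -0.00125902, -0.00118877, -0.00243568, -0.00086156,
       -0.00124571]), 'effort': array([ 8.34585662e-04, -5.39587283e+01,  3.39751303e+01,  1.92495453e-02,
        5.45078751e-05, -1.14345218e-05]), 'tool_pos': array([0.25425643, 0.54314856, 0.40382118]), 'ee_rot': array([ 4.61681241e-04,  8.43800548e-01,  5.36656206e-01, -7.33758875e-04]), 'wrist_force': array([ 0.1858211 ,  0.72537463, -0.71352757]), 'wrist_torque': array([-0.02483637, -0.03339512,  0.02775137]), 'width': 1.0006579529841306} 0.1734
scene [[468.19803302   0.         321.54235205]
 [  0.         468.19803302 196.62213246]
 [  0.           0.           1.        ]] [0.98083029 0.53619229 1.05982887] [0.29358007 0.08560612 0.28376852 0.90882218] ['color', 'K', 'eye', 'attitude']
side [[399.89508965   0.         319.26819497]
 [  0.         399.89508965 195.79181802]
 [  0.           0.           1.        ]] [ 0.19399803 -0.54032517  0.6832056 ] [ 0.86732525  0.38337142 -0.12654817 -0.2911337 ] ['color', 'K', 'eye', 'attitude']
[[ 9.99999976e-01  1.19312472e-04 -1.83114526e-04  2.99476786e-04]
 [ 6.37924714e-05 -9.60699346e-01 -2.77590997e-01 -6.98788596e-02]
 [-2.09038073e-04  2.77590979e-01 -9.60699331e-01  2.99170738e-02]
 [ 0.00000000e+00  0.00000000e+00  0.00000000e+00  1.00000000e+00]] [[282.38264725   0.         324.90571565]
 [  0.         282.38264725 195.36242383]
 [  0.           0.           1.        ]]
```

View pics/scene0.png

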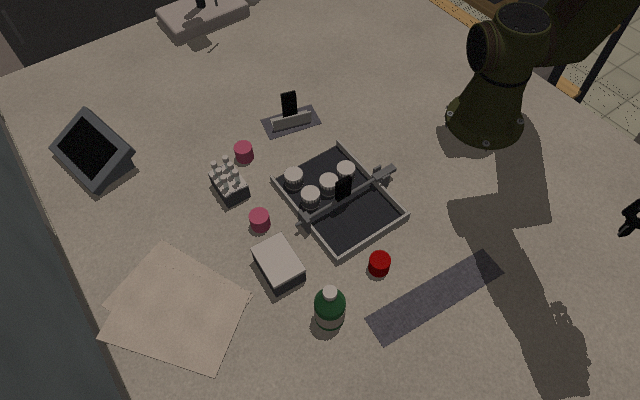

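View pics/side0.png

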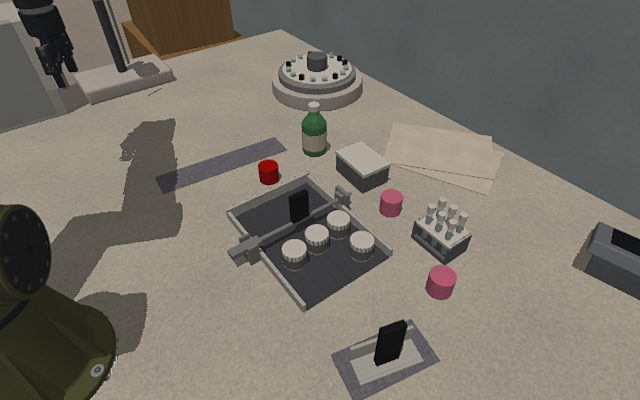

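Scene view: the bay is at about (340,200), with the handle at (343,188). There are four white-lidded tubs at (293,178), (311,196), (328,184) and (346,170). The straightedge is at (290,110) and the bar mat at (435,297). Look-alikes are pink tubs at (243,152) and (259,219), and a red one at (379,263); none of those is wanted. I'll zoom in to measure.

```bash
cat > h.py <<'E'
from cell import *
import cv2,numpy as np
from scipy.spatial.transform import Rotation as R
def rot(q): return R.from_quat(np.r_[q[1:],q[0]]).as_matrix()
def cam(n):
    if n=="wrist":
        s=observe();c=read_camera(n);T=np.array(c["tool_from_camera"]);A=rot(s["ee_rot"])
        c["A"]=A@T[:3,:3];c["eye"]=A@T[:3,3]+s["tool_pos"]
    else:
        c=read_camera(n);c["A"]=rot(c["attitude"])
    return c
def ray(c,uv):
    K=c["K"];d=np.array([(uv[0]-K[0,2])/K[0,0],-(uv[1]-K[1,2])/K[1,1],-1]);return c["A"]@d
def pt(c,uv,z):
    d=ray(c,uv);e=np.array(c["eye"]);return e+d*(z-e[2])/d[2]
def proj(c,P):
    p=c["A"].T@(np.array(P)-c["eye"]);K=c["K"];return np.array([K[0,2]+K[0,0]*p[0]/-p[2],K[1,2]+K[1,1]*p[1]/p[2]])
def crop(c,name,x0,x1,y0,y1,f):
    cv2.imwrite(f"pics/{name}.png",cv2.resize(c["color"][y0:y1,x0:x1,::-1],None,fx=f,fy=f,interpolation=cv2.INTER_CUBIC))
E
python3 - <<'E'
from h import *
c=cam("scene");crop(c,"s1",250,420,80,270,3)
d=cam("side");crop(d,"d1",220,450,170,400,2.6)
for n,uv in dict(bl=(272,181),back=(340,145),barmatL=(366,320),barmatR=(485,250),b2=(383,346),b3=(504,272)).items():print(n,pt(c,uv,0).round(3))
# black handle blobs / mats
E
```

```text
bl [ 0.648 -0.188  0.   ]
back [ 0.414 -0.181  0.   ]
barmatL [0.685 0.281 0.   ]
barmatR [0.327 0.315 0.   ]
b2 [0.692 0.35  0.   ]
b3 [0.334 0.385 0.   ]
```

View pics/s1.png

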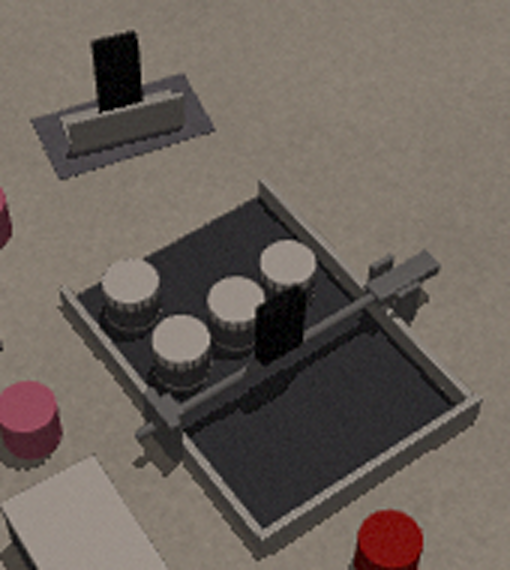

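View pics/d1.png

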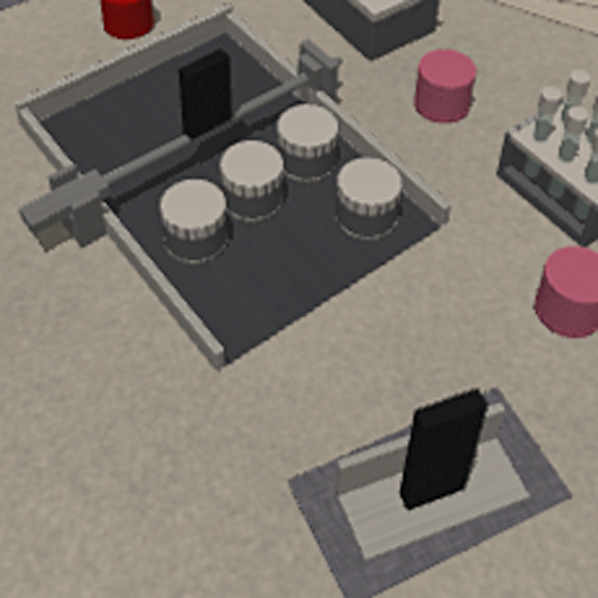

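The crops show four tubs on the apron, the eyelet on the far side (scene crop 160,430), and the saddle on the robot side (400,290). The straightedge's blade faces the bay in both views. Next I'll compute poses from the corner pixels.

```bash
python3 - <<'E'
from h import *
c=cam("scene");d=cam("side")
S=lambda u,v:(250+u/3,80+v/3); D=lambda u,v:(220+u/2.6,170+v/2.6)
def p(n,cc,uv,z):print(n,(pt(cc,uv,z)*1000).round(0)[:2])
for n,a,b in [("openfar",(62,290),(447,212)),("opennear",(262,182),(219,354)),("backfar",(262,541),(229,10)),("backnear",(482,403),(20,106))]:
    p(n+" S",c,S(*a),.024);p(n+" D",d,D(*b),.024)
p("barhandle topS",c,S(281,293),.114);p("   D",d,D(206,66),.114)
p("shoe end S",c,S(430,257),.043);p("shoe end D",d,D(28,218),.043)
p("edge handle S",c,S(116,38),.114);p(" D",d,D(449,402),.114)
for n,uv in dict(a=(32,121),b=(185,75),cc=(215,129),d=(63,180)).items():p("emat S "+n,c,S(*uv),0)
for n,uv in dict(a=(290,482),b=(497,390),cc=(571,494),d=(352,600)).items():p("emat D "+n,d,D(*uv),0)
for n,uv in dict(tl=(63,122),tr=(182,92)).items():p("blade top S "+n,c,S(*uv),.042)
for n,uv in dict(tl=(338,462),tr=(502,405)).items():p("blade top D "+n,d,D(*uv),.042)
for uv in [(130,281),(181,340),(236,299),(288,263)]:p("tub S",c,S(*uv),.046)
for uv in [(369,181),(307,128),(253,163),(193,207)]:p("tub D",d,D(*uv),.046)
for uv in [(243,152),(259,217),(379,260)]: p("pink",c,uv,.02)
for uv in [(329,293)]: p("bottle cap",c,uv,.15)
for uv in [(252,250),(276,233),(305,270),(280,287)]: p("tipbox",c,uv,.064)
for uv in [(156,176),(282,139),(285,150),(160,191)]: p("barmat D",d,uv,0)
for uv in [(340,45)]: p("x",c,uv,0)
E
```

```text
openfar S [ 651. -186.]
openfar D [ 644. -195.]
opennear S [ 423. -183.]
opennear D [ 419. -190.]
backfar S [655. 128.]
backfar D [655. 123.]
backnear S [420. 134.]
backnear D [424. 127.]
barhandle topS [532. -12.]
   D [535. -14.]
shoe end S [363.  -6.]
shoe end D [364. -10.]
edge handle S [ 476. -351.]
 D [ 480. -348.]
emat S a [ 552. -406.]
emat S b [ 387. -368.]
emat S cc [ 406. -286.]
emat S d [ 569. -319.]
emat D a [ 409. -287.]
emat D b [ 571. -324.]
emat D cc [ 554. -408.]
emat D d [ 392. -370.]
blade top S tl [ 545. -350.]
blade top S tr [ 426. -314.]
blade top D tl [ 428. -311.]
blade top D tr [ 543. -347.]
tub S [ 602. -143.]
tub S [602. -62.]
tub S [537. -70.]
tub S [474. -75.]
tub D [ 602. -145.]
tub D [599. -68.]
tub D [538. -73.]
tub D [472. -81.]
pink [ 667. -312.]
pink [745. -95.]
pink [570. 186.]
bottle cap [753. 228.]
tipbox [817.   2.]
tipbox [745.  -4.]
tipbox [744. 120.]
tipbox [814. 121.]
barmat D [341. 388.]
barmat D [706. 329.]
barmat D [682. 277.]
barmat D [327. 322.]
x [ 136. -552.]
```

```bash
cat > go.py <<'E'
# usage: go.py x y z yawdeg  (grasp point target, mm) -> shift/turn in tool units
import sys
from h import *
def go(x,y,z,yaw):
    s=observe();A=rot(s["ee_rot"]);p=s["tool_pos"];a=np.radians(yaw)
    X=np.array([np.cos(a),np.sin(a),0]);Z=np.array([0,0,-1.]);T=np.c_[X,np.cross(Z,X),Z]
    t=np.array([x,y,z])/1000-Z*.155
    g=(p+A[:,2]*.155)*1000
    print("t",round(s["t"],2),"grasp",g.round(1),"yaw",np.degrees(np.arctan2(A[1,0],A[0,0])).round(2),"F",s["wrist_force"].round(1),"w",round(s["width"],3))
    print("row",(A.T@(t-p)/.2).round(3),(R.from_matrix(A.T@T).as_rotvec()/2).round(3))
if __name__=="__main__": go(*map(float,sys.argv[1:5]))
E
python3 - <<'E'
from h import *
c=cam("scene")
for uv in [(209,175),(218,207),(249,198),(240,160)]:print(pt(c,uv,.0)[:2].round(3))
E
```

```text
[ 0.782 -0.311]
[ 0.814 -0.2  ]
[ 0.73  -0.176]
[ 0.683 -0.307]
```

>>> step_arm --pt "-0.78 1 0 0 0 -0.218" --pt "-0.78 1 0 0 0 -0.218" --pt "-0.78 1 0 0 0 -0.218" --pt "-0.78 1 0 0 0 -0.218" --pt "-0.78 1 0 0 0 -0.218" --pt "-0.78 1 0 0 0 -0.218" --claw 1

```text
t: 1.15
tool_pos: [0.3696, 0.3171, 0.405]
ee_rot: [-0.0, 0.708, 0.706, 0.0]
wrist_force: [0.2, 0.8, -0.1]
width: 1.002
```

>>> step_arm --pt "-1 0.5 0 0 0 0" --pt "-1 0.5 0 0 0 0" --pt "-1 0.5 0 0 0 0" --pt "-1 0.5 0 0 0 0" --pt "-1 0.5 0 0 0 0"

```text
t: 1.78
tool_pos: [0.47, 0.1169, 0.4046]
ee_rot: [-0.0, 0.708, 0.706, 0.0]
wrist_force: [-0.5, 0.5, -0.0]
width: 0.999
```

>>> step_arm --pt "-0.645 0.33 0 0 0 0" --pt "-0.645 0.33 0 0 0 0" --pt "-0.645 0.33 0 0 0 0" --pt "-0.645 0.33 0 0 0 0" --pt "-0.645 0.33 0 0 0 0"

```text
t: 2.4
tool_pos: [0.5344, -0.0102, 0.4045]
ee_rot: [-0.001, 0.707, 0.707, 0.0]
wrist_force: [0.6, 0.0, 0.4]
width: 1.001
```

```bash
python3 go.py 532 -11 245 89; python3 - <<'E'
from h import *
c=cam("wrist");cv2.imwrite("pics/w1.png",c["color"][...,::-1])
import pickle;pickle.dump(c,open("w1.pkl","wb"))
E
```

```text
t 2.4 grasp [534.2 -10.  249.5] yaw 90.02 F [0.6 0.  0.4] w 1.001
row [-0.004 -0.012  0.023] [-0.    -0.     0.009]
```

View pics/w1.png

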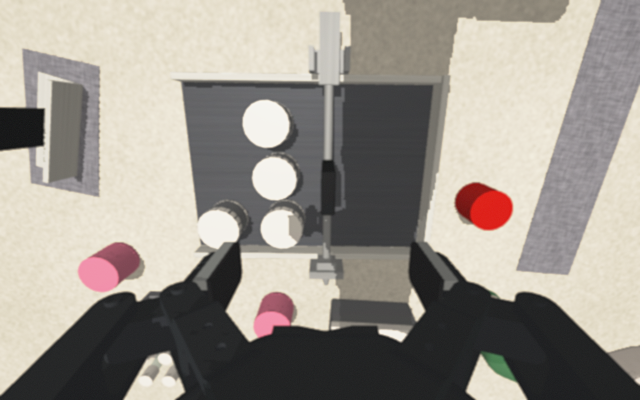

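The wrist view shows the bar from shoe (330,45) to eyelet (325,265), with the handle at (328,187). I'll compute the line of the bar.

```bash
python3 - <<'E'
from h import *
import pickle;c=pickle.load(open("w1.pkl","rb"))
def p(n,uv,z):print(n,(pt(c,uv,z)*1000).round(0)[:2])
p("shoe end top",(330,12),.043);p("shoe inner end",(330,82),.043)
p("rod",(328,100),.041);p("rod",(328,150),.041)
g=cv2.cvtColor(c["color"],cv2.COLOR_RGB2GRAY)
for r in (95,110,130,150): print(r,g[r,316:342])
print("handle rows");
for r in (165,185,205): print(r,g[r,312:345])
print(g[150:222,328])
p("handle top near",(328,162),.114);p("handle far",(328,214),.114)
p("eyelet plate top",(325,262),.058)
for uv in[(181,80),(441,78),(424,250),(200,250)]:p("corner",uv,.024)
for uv in[(267,124),(275,178),(283,228),(220,229)]:p("tub",uv,.046)
for uv in[(23,50),(99,66),(99,195),(32,182)]:p("emat",uv,0)
for uv in[(603,0),(518,269),(567,275)]:p("bmat",uv,0)
E
```

```text
shoe end top [364.  -5.]
shoe inner end [431.  -4.]
rod [449.  -6.]
rod [505.  -6.]
95 [108 107 108 108 108 104  94  95 119 147 169 183 190 186 174 154 125  90
  71  65  67  67  66  67  74  92]
110 [106 106 106 106 107 105 105 111 130 153 172 185 188 182 169 149 114  85
  88 101 104 104 104 103 104 100]
130 [103 103 104 103 103 103 101 108 131 158 177 187 187 176 161 140 106  80
  88 100 103 103 103 103 103  99]
150 [103 103 103 101 102 102 102 113 138 164 179 185 180 170 152 123  89  73
  87  99 102 102 103  99  87  71]
handle rows
165 [103 103 102 103 103 103 103 104  98  80  51  31  29  29  30  29  29  28
  30  28  29  36  52  66  77  90 100 101 102 101  98  83  67]
185 [101 101 101 100 100  99 101  96  80  60  44  40  44  43  41  42  42  42
  40  41  41  40  40  48  57  61  61  61  69  85  97  96  81]
205 [ 74  77  85  96 101 102 101  98  83  61  44  42  41  38  39  40  40  41
  42  41  40  38  44  55  64  66  65  65  72  87  98 102  97]
[180 181 180 181 180 180 180 179 169 136  81  34  24  29  28  29  28  30
  28  31  30  33  39  42  43  43  43  43  43  43  42  43  41  43  41  42
  41  42  42  41  41  42  41  41  39  40  41  43  42  40  40  40  41  40
  40  40  40  40  40  39  41  40  40  41  53  78  98 103 102 102 103 103]
handle top near [507.  -7.]
handle far [559.  -7.]
eyelet plate top [643. -10.]
corner [ 427. -176.]
corner [425. 124.]
corner [643. 126.]
corner [ 643. -181.]
tub [475. -75.]
tub [538. -69.]
tub [602. -62.]
tub [ 603. -141.]
emat [ 391. -373.]
emat [ 408. -285.]
emat [ 572. -321.]
emat [ 554. -408.]
bmat [338. 311.]
bmat [687. 279.]
bmat [697. 354.]
```

```bash
python3 go.py 536 -7.5 93 89
```

```text
t 2.45 grasp [534.2 -10.1 249.7] yaw 90.03 F [ 0.8  0.6 -0.4] w 0.997
row [0.013 0.009 0.783] [-0.    -0.     0.009]
```

>>> step_arm --pt "0.013 0.009 0.2 0 0 0.009" --pt "0.013 0.009 0.4 0 0 0.009" --pt "0.013 0.009 0.6 0 0 0.009" --pt "0.013 0.009 0.72 0 0 0.009" --pt "0.013 0.009 0.783 0 0 0.009" --pt "0.013 0.009 0.783 0 0 0.009"

```text
t: 3.2
tool_pos: [0.5362, -0.0086, 0.2479]
ee_rot: [-0.0, 0.714, 0.701, -0.0]
wrist_force: [-1.0, 0.1, -0.3]
width: 0.999
```

```bash
python3 go.py 536 -7.5 93 89; python3 - <<'E'
from h import *
c=cam("wrist");crop(c,"w2",200,500,0,300,2)
E
```

```text
t 3.2 grasp [536.   -8.5  92.9] yaw 88.94 F [-1.   0.1 -0.3] w 0.999
row [ 0.005 -0.001 -0.001] [-0.001 -0.    -0.001]
```

View pics/w2.png

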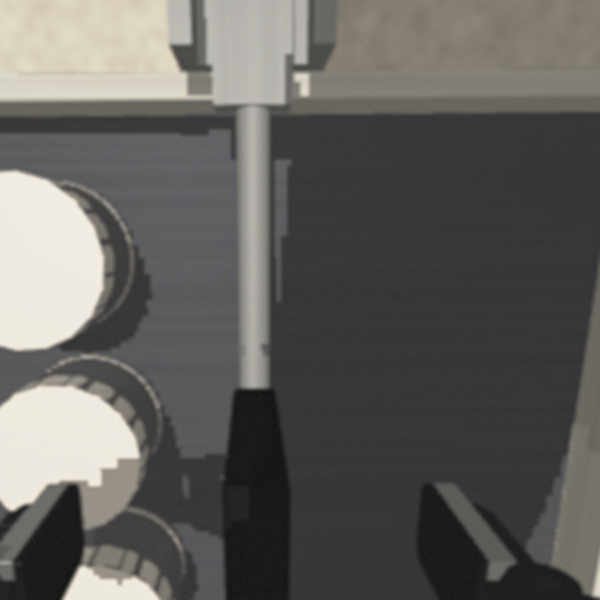

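The handle is centred between the fingers (crop 258,500), so I'll close on it, then draw the bar 48 mm in -x. At yaw 89, tool y ≈ +X.

>>> step_arm --pt "0.005 0 0 0 0 0" --pt "0.005 0 0 0 0 0" --pt "0.005 0 0 0 0 0" --pt "0.005 0 0 0 0 0" --pt "0.005 0 0 0 0 0" --pt "0.005 0 0 0 0 0" --claw 0

```text
t: 4.0
tool_pos: [0.5367, -0.0083, 0.2484]
ee_rot: [0.0, 0.714, 0.7, 0.0]
wrist_force: [-0.9, 1.2, 5.8]
width: 0.154
```

```bash
python3 go.py 488 -7 93 89
```

```text
t 4.0 grasp [536.7  -8.3  93.4] yaw 88.88 F [-0.9  1.2  5.8] w 0.154
row [ 0.002 -0.243  0.002] [ 0.    -0.    -0.001]
```

>>> step_arm --pt "0 -0.05 0 0 0 0" --pt "0 -0.1 0 0 0 0" --pt "0 -0.15 0 0 0 0" --pt "0 -0.2 0 0 0 0" --pt "0 -0.245 0 0 0 0" --pt "0 -0.245 0 0 0 0"

```text
t: 4.75
tool_pos: [0.4861, -0.0074, 0.2477]
ee_rot: [-0.001, 0.714, 0.7, -0.001]
wrist_force: [-2.4, -0.4, 1.5]
width: 0.154
```

>>> step_arm --pt "0 0 -0.06 0 0 0" --pt "0 0 -0.14 0 0 0" --pt "0 0 -0.3 0 0 0" --pt "0 0 -0.5 0 0 0" --pt "0 0 -0.5 0 0 0"

```text
t: 5.38
tool_pos: [0.4893, -0.0074, 0.352]
ee_rot: [0.002, 0.714, 0.7, 0.002]
wrist_force: [1.5, -0.5, -3.3]
width: 0.155
```

```bash
python3 go.py 510 330 193 84; python3 - <<'E'
from h import *
c=cam("scene");d=cam("side");w=cam("wrist")
import pickle;pickle.dump((c,d,w),open("v2.pkl","wb"))
crop(d,"d2",140,400,90,290,3)
for n,uv in dict(L=(366,320),R=(485,250),b2=(383,346),b3=(504,272)).items():print(n,pt(c,uv,0).round(3))
E
```

```text
t 5.38 grasp [490.4  -7.4 197. ] yaw 88.87 F [ 1.5 -0.5 -3.3] w 0.155
row [1.689 0.07  0.021] [ 0.003 -0.     0.042]
L [0.685 0.281 0.   ]
R [0.327 0.315 0.   ]
b2 [0.692 0.35  0.   ]
b3 [0.334 0.385 0.   ]
```

View pics/d2.png

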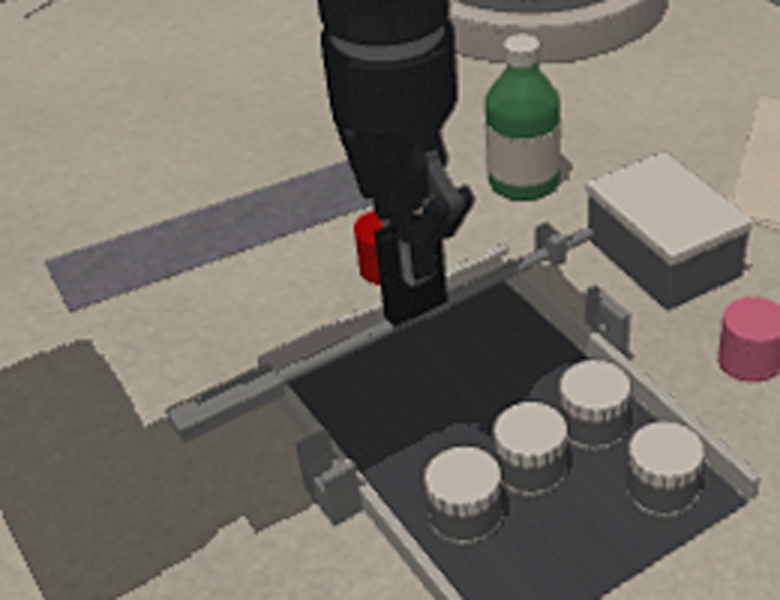

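The bar is out and held level over the bay. Carrying it to the mat now, with the bar's midpoint over the mat centre.

>>> step_arm --pt "0.25 0.03 0 0 0 0.01" --pt "0.5 0.08 0 0 0 0.02" --pt "0.75 0.1 0 0 0 0.03" --pt "0.95 0.14 0 0 0 0.042" --pt "0.95 0.14 0 0 0 0.042"

```text
t: 6.15
tool_pos: [0.5192, 0.1843, 0.3462]
ee_rot: [-0.001, 0.742, 0.671, -0.001]
wrist_force: [0.6, -1.0, -3.7]
width: 0.155
```

>>> step_arm --pt "0.25 0 0 0 0 0" --pt "0.5 0 0 0 0 0" --pt "0.65 0 0 0 0 0" --pt "0.72 0 0 0 0 0" --pt "0.72 0 0 0 0 0"

```text
t: 6.78
tool_pos: [0.5341, 0.3248, 0.3471]
ee_rot: [0.0, 0.743, 0.67, -0.001]
wrist_force: [-0.7, -0.7, -3.0]
width: 0.154
```

```bash
python3 go.py 524 332 63 84.6; python3 - <<'E'
from h import *
w=cam("wrist");cv2.imwrite("pics/w3.png",w["color"][...,::-1])
import pickle;pickle.dump(w,open("w3.pkl","wb"))
E
```

```text
t 6.78 grasp [533.9 324.6 192.1] yaw 84.07 F [-0.7 -0.7 -3. ] w 0.154
row [ 0.032 -0.053  0.645] [-0.001  0.001 -0.005]
```

View pics/w3.png

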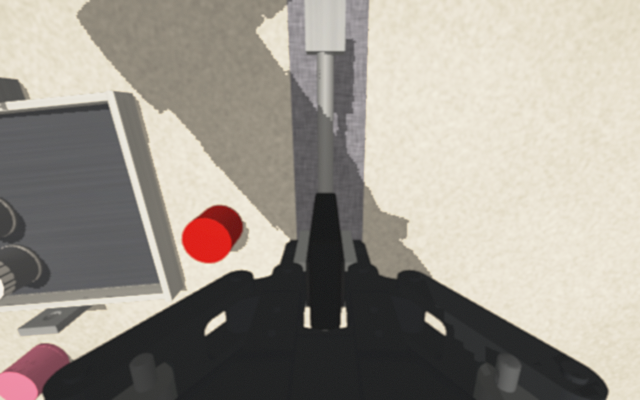

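```bash
python3 - <<'E'
from h import *
import pickle;c=pickle.load(open("w3.pkl","rb"))
for uv in[(289,30),(368,30),(297,235),(362,200)]:print((pt(c,uv,0)*1000).round(0)[:2])
s=pickle.load(open("v2.pkl","rb"))[0]
hsv=cv2.cvtColor(s["color"],cv2.COLOR_RGB2HSV)
m=((hsv[...,0]>110)&(hsv[...,0]<150)&(hsv[...,1]>20)).astype(np.uint8)
m=cv2.morphologyEx(m,cv2.MORPH_OPEN,np.ones((3,3)));m=cv2.morphologyEx(m,cv2.MORPH_CLOSE,np.ones((5,5)))
cs=cv2.findContours(m,0,2)[0]
for k in cs:
    if cv2.contourArea(k)>300:
        b=cv2.boxPoints(cv2.minAreaRect(k)); print(b.round(0).tolist(),[(pt(s,u,0)*1000).round(0)[:2].tolist() for u in b])
E
```

```text
[380. 304.]
[389. 383.]
[602. 283.]
[565. 365.]
```

```bash
python3 go.py 522 330.5 63 84.4
```

```text
t 6.83 grasp [533.9 323.9 192.3] yaw 84.03 F [-0.5 -0.5 -3.3] w 0.157
row [ 0.026 -0.063  0.647] [-0.001  0.001 -0.003]
```

>>> step_arm --pt "0.026 -0.063 0.15 0 0 -0.003" --pt "0.026 -0.063 0.35 0 0 -0.003" --pt "0.026 -0.063 0.5 0 0 -0.003" --pt "0.026 -0.063 0.58 0 0 -0.003" --pt "0.026 -0.063 0.62 0 0 -0.003" --pt "0.026 -0.063 0.645 0 0 -0.003" --pt "0.026 -0.063 0.645 0 0 -0.003" --pt "0.026 -0.063 0.645 0 0 -0.003"

```text
t: 7.82
tool_pos: [0.5226, 0.332, 0.22]
ee_rot: [0.0, 0.741, 0.672, 0.001]
wrist_force: [-0.9, -0.1, -3.1]
width: 0.156
```

```bash
python3 go.py 522 330.5 62.5 84.4
```

```text
t 7.83 grasp [522.8 332.1  65. ] yaw 84.4 F [-0.9 -0.1 -3.1] w 0.156
row [-0.008 -0.002  0.012] [ 0.001 -0.     0.   ]
```

>>> step_arm --pt "-0.006 0 0.006 0 0 0" --pt "-0.006 0 0.012 0 0 0" --pt "-0.006 0 0.012 0 0 0"

```text
t: 8.2
tool_pos: [0.5223, 0.3306, 0.2175]
ee_rot: [0.0, 0.741, 0.672, 0.0]
wrist_force: [-2.5, -0.1, 5.0]
width: 0.159
```

>>> step_arm --pt "0 0 0 0 0 0" --pt "0 0 0 0 0 0" --pt "0 0 0 0 0 0" --pt "0 0 0 0 0 0" --claw 1

```text
t: 8.7
tool_pos: [0.5222, 0.3306, 0.2166]
ee_rot: [-0.0, 0.741, 0.672, -0.0]
wrist_force: [0.0, 0.7, 0.0]
width: 0.98
```

>>> step_arm --pt "0 0 -0.1 0 0 0" --pt "0 0 -0.3 0 0 0" --pt "0 0 -0.6 0 0 0" --pt "0 0 -0.8 0 0 0" --pt "0 0 -0.9 0 0 0" --pt "0 0 -0.9 0 0 0"

```text
t: 9.45
tool_pos: [0.5227, 0.3308, 0.3985]
ee_rot: [0.0, 0.741, 0.672, 0.002]
wrist_force: [0.3, -0.6, -1.3]
width: 0.996
```

```bash
python3 go.py 478 -350 243 73; python3 - <<'E'
from h import *
w=cam("wrist");cv2.imwrite("pics/w4.png",w["color"][...,::-1])
import pickle;pickle.dump(w,open("w4.pkl","wb"))
E
```

```text
t 9.45 grasp [523.1 331.1 243.5] yaw 84.4 F [ 0.3 -0.6 -1.3] w 0.996
row [-3.41   0.11  -0.005] [ 0.001 -0.001  0.099]
```

View pics/w4.png

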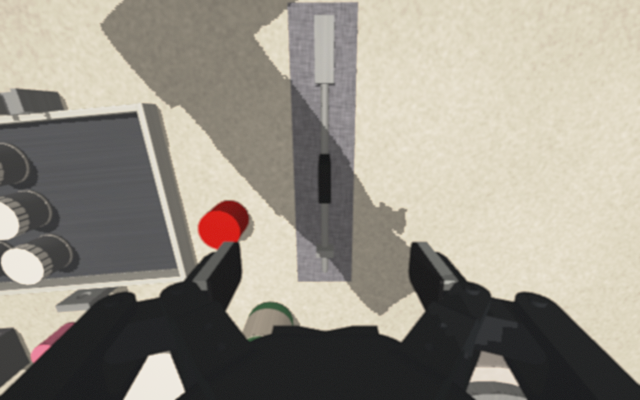

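The bar stands upright, centred on its mat (324,145). Next is the straightedge.

>>> step_arm --pt "-0.95 0 0 0 0 0.03" --pt "-0.95 0 0 0 0 0.03" --pt "-0.95 0 0 0 0 0.03" --pt "-0.95 0 0 0 0 0.03" --pt "-0.95 0 0 0 0 0.03"

```text
t: 10.12
tool_pos: [0.5034, 0.1412, 0.3956]
ee_rot: [-0.001, 0.761, 0.649, -0.001]
wrist_force: [-0.1, 0.3, 0.8]
width: 0.996
```

>>> step_arm --pt "-0.95 0.05 0 0 0 0.069" --pt "-0.95 0.05 0 0 0 0.069" --pt "-0.95 0.05 0 0 0 0.069" --pt "-0.95 0.05 0 0 0 0.069" --pt "-0.95 0.05 0 0 0 0.069"

```text
t: 10.75
tool_pos: [0.4841, -0.0469, 0.3962]
ee_rot: [-0.001, 0.803, 0.595, 0.0]
wrist_force: [0.1, -0.2, 0.0]
width: 1.0
```

```bash
python3 go.py 478 -340 243 73
```

```text
t 10.75 grasp [484.  -46.8 241.2] yaw 73.09 F [ 0.1 -0.2  0. ] w 1.0
row [-1.411  0.397 -0.01 ] [-0.    -0.     0.001]
```

>>> step_arm --pt "-0.7 0.2 0 0 0 0" --pt "-0.7 0.2 0 0 0 0" --pt "-0.7 0.2 0 0 0 0" --pt "-0.7 0.2 0 0 0 0"

```text
t: 11.25
tool_pos: [0.4821, -0.1927, 0.3962]
ee_rot: [-0.0, 0.803, 0.595, 0.0]
wrist_force: [-0.4, 1.1, -0.6]
width: 0.999
```

>>> step_arm --pt "-0.7 0.2 0 0 0 0" --pt "-0.7 0.2 0 0 0 0" --pt "-0.7 0.2 0 0 0 0" --pt "-0.7 0.2 0 0 0 0"

```text
t: 11.75
tool_pos: [0.4794, -0.3381, 0.3961]
ee_rot: [-0.001, 0.803, 0.595, 0.0]
wrist_force: [-1.2, 1.3, 0.3]
width: 1.001
```

```bash
python3 go.py 478 -350 92 73; python3 - <<'E'
from h import *
w=cam("wrist");cv2.imwrite("pics/w5.png",w["color"][...,::-1])
import pickle;pickle.dump(w,open("w5.pkl","wb"))
E
```

```text
t 11.75 grasp [ 479.3 -337.9  241.1] yaw 73.09 F [-1.2  1.3  0.3] w 1.001
row [-0.06   0.011  0.746] [-0.    -0.001  0.001]
```

View pics/w5.png

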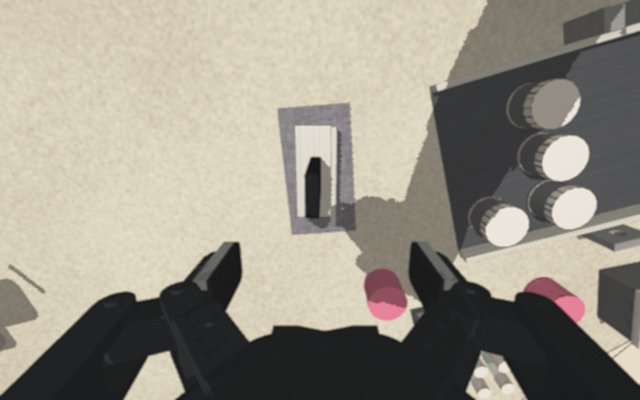

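```bash
python3 - <<'E'
from h import *
import pickle;c=pickle.load(open("w5.pkl","rb"))
def p(n,uv,z):print(n,(pt(c,uv,z)*1000).round(0)[:2])
g=cv2.cvtColor(c["color"],cv2.COLOR_RGB2GRAY)
for r in (160,175,190,205,214): print(r,g[r,298:342])
for cc in (310,316): print(cc,g[150:224,cc])
for uv in[(278,109),(349,103),(355,229),(293,234)]:p("mat",uv,0)
p("bladetop",(335,126),.042);p("bladetop",(335,216),.042)
p("foot",(295,126),.003);p("foot",(298,218),.003)
E
```

```text
160 [218 216 215 216 218 221 220 219 220 221 206 156  90  37  19  22  25  24
  23  25  21  34  68 114 154 182 202 214 219 221 221 217 199 197 212 217
 218 209 166 108  78  82  98 123]
175 [217 217 216 214 213 196 148  85  42  36  37  37  37  36  36  37  37  37
  36  34  27  36  69 107 127 131 129 129 130 129 130 130 148 185 213 217
 214 194 151 101  82  92 113 129]
190 [216 217 215 214 217 208 167  98  44  34  36  38  37  37  37  37  39  37
  37  36  31  36  68 106 126 130 129 128 129 129 127 127 138 170 200 215
 211 182 133  92  81  95 120 135]
205 [214 218 216 215 216 211 175 117  60  36  36  38  34  37  36  35  35  34
  35  34  35  65 104 125 130 130 128 128 128 128 128 127 140 170 186 177
 155 128 101  84  81  83  83  85]
214 [207 216 217 216 216 208 173 114  56  27  27  29  34  34  37  35  37  34
  36  32  47  81 112 127 131 129 127 128 127 133 150 160 149 132 128 129
 124 109  91  81  82  86  88  88]
310 [220 220 220 220 221 220 206 172 136 108  90  72  51  37  28  25  23  23
  23  25  25  25  26  30  35  37  39  39  38  38  37  37  40  39  38  38
  38  37  37  38  37  36  37  36  37  37  38  39  38  37  35  37  37  36
  36  34  36  37  34  37  37  37  36  36  34  28  26  35  57  75  84 100
 120 131]
316 [220 221 221 220 221 211 169  99  37  20  23  25  25  28  24  25  26  26
  26  24  27  26  25  30  35  36  36  37  37  37  37  38  36  37  37  35
  38  38  38  37  37  37  37  36  36  37  38  37  37  36  37  36  35  35
  36  35  34  35  35  35  34  35  34  35  36  31  27  34  58  79  86  84
  81  79]
mat [ 390. -371.]
mat [ 409. -285.]
mat [ 573. -322.]
mat [ 555. -407.]
bladetop [ 428. -310.]
bladetop [ 531. -340.]
foot [ 416. -357.]
foot [ 533. -392.]
```

```bash
python3 - <<'E'
from h import *
import pickle;c=pickle.load(open("w5.pkl","rb"))
for uv in [(312.5,195),(313,174),(312,216)]:print((pt(c,uv,.114)*1000).round(1))
E
python3 go.py 479 -350 92 73.5
```

```text
[ 478.6 -349.3  114. ]
[ 459.8 -342.9  114. ]
[ 498.2 -356.1  114. ]
t 11.8 grasp [ 479.2 -337.1  241.2] yaw 73.14 F [ 0.7  0.  -1. ] w 0.998
row [-0.062  0.018  0.746] [-0.    -0.001 -0.003]
```

>>> step_arm --pt "-0.061 0.015 0.2 0 0 0" --pt "-0.061 0.015 0.45 0 0 0" --pt "-0.061 0.015 0.62 0 0 0" --pt "-0.061 0.015 0.7 0 0 0" --pt "-0.061 0.015 0.74 0 0 0" --pt "-0.061 0.015 0.74 0 0 0"

```text
t: 12.55
tool_pos: [0.4784, -0.3511, 0.2494]
ee_rot: [0.0, 0.803, 0.596, 0.0]
wrist_force: [0.6, -0.4, -0.2]
width: 1.003
```

>>> step_arm --pt "0 0 0 0 0 0" --pt "0 0 0 0 0 0" --pt "0 0 0 0 0 0" --pt "0 0 0 0 0 0" --pt "0 0 0 0 0 0" --pt "0 0 0 0 0 0" --claw 0

```text
t: 13.3
tool_pos: [0.4779, -0.3515, 0.2488]
ee_rot: [0.0, 0.804, 0.595, 0.0]
wrist_force: [-0.1, 1.0, 2.5]
width: 0.154
```

```bash
python3 go.py 479 -350 92 73
```

```text
t 13.3 grasp [ 477.9 -351.5   93.8] yaw 73.05 F [-0.1  1.   2.5] w 0.154
row [0.009 0.003 0.009] [0. 0. 0.]
```

>>> step_arm --pt "0 0 -0.05 0 0 0" --pt "0 0 -0.15 0 0 0" --pt "0 0 -0.3 0 0 0" --pt "0 0 -0.3 0 0 0"

```text
t: 13.8
tool_pos: [0.4787, -0.3522, 0.3111]
ee_rot: [0.002, 0.804, 0.595, 0.001]
wrist_force: [0.3, 0.1, -3.5]
width: 0.154
```

```bash
python3 go.py 494 -220 154 89;python3 go.py 494 -220 95.5 89; python3 - <<'E'
from h import *
c=cam("scene");crop(c,"s5",200,440,60,260,2.5)
E
```

```text
t 13.8 grasp [ 479.3 -352.6  156.1] yaw 73.05 F [ 0.3  0.1 -3.5] w 0.154
row [ 0.655 -0.12   0.009] [ 0.002  0.001 -0.139]
t 13.8 grasp [ 479.3 -352.6  156.1] yaw 73.05 F [ 0.3  0.1 -3.5] w 0.154
row [ 0.655 -0.121  0.301] [ 0.002  0.001 -0.139]
```

View pics/s5.png

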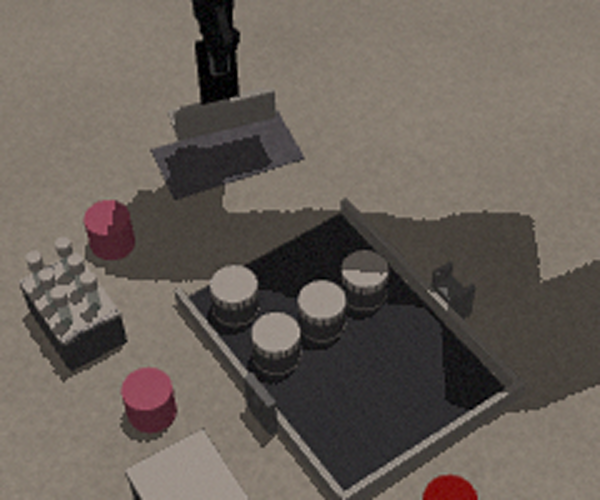

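The straightedge is held level and the tubs haven't moved. I'll go to the start of stroke 1.

>>> step_arm --pt "0.2 -0.04 0 0 0 -0.05" --pt "0.4 -0.08 0 0 0 -0.1" --pt "0.655 -0.12 0 0 0 -0.139" --pt "0.655 -0.12 0.1 0 0 -0.139" --pt "0.655 -0.12 0.2 0 0 -0.139" --pt "0.655 -0.12 0.27 0 0 -0.139" --pt "0.655 -0.12 0.29 0 0 -0.139" --pt "0.655 -0.12 0.29 0 0 -0.139"

```text
t: 14.85
tool_pos: [0.493, -0.2194, 0.2505]
ee_rot: [-0.0, 0.714, 0.701, -0.0]
wrist_force: [0.6, 0.7, -2.6]
width: 0.149
```

```bash
python3 go.py 496 -12 95.5 89
```

```text
t 14.85 grasp [ 492.9 -219.3   95.5] yaw 88.96 F [ 0.6  0.7 -2.6] w 0.149
row [ 1.037 -0.004  0.   ] [-0. -0. -0.]
```

>>> step_arm --pt "0.1 0 0 0 0 0" --pt "0.25 0 0 0 0 0" --pt "0.35 0 0 0 0 0" --pt "0.4 0 0 0 0 0" --pt "0.45 0 0 0 0 0" --pt "0.5 0 0 0 0 0" --pt "0.55 0 0 0 0 0" --pt "0.6 0 0 0 0 0"

```text
t: 15.85
tool_pos: [0.4953, -0.0989, 0.2508]
ee_rot: [0.0, 0.714, 0.701, -0.0]
wrist_force: [0.5, -1.0, -2.3]
width: 0.159
```

>>> step_arm --pt "0.05 0 0 0 0 0" --pt "0.1 0 0 0 0 0" --pt "0.16 0 0 0 0 0" --pt "0.22 0 0 0 0 0" --pt "0.28 0 0 0 0 0" --pt "0.34 0 0 0 0 0" --pt "0.4 0 0 0 0 0" --pt "0.43 0 0 0 0 0"

```text
t: 16.85
tool_pos: [0.4967, -0.0124, 0.2507]
ee_rot: [-0.0, 0.713, 0.701, -0.0]
wrist_force: [-0.3, -1.5, -2.6]
width: 0.159
```

```bash
python3 go.py 496 -12 95.5 89
```

```text
t 16.85 grasp [496.7 -12.4  95.7] yaw 89.02 F [-0.3 -1.5 -2.6] w 0.159
row [ 0.002 -0.004  0.001] [-0.  0.  0.]
```

>>> step_arm --pt "-0.1 0 0 0 0 0" --pt "-0.3 0 0 0 0 0" --pt "-0.5 0 0 0 0 0" --pt "-0.7 0 0 0 0 0" --pt "-0.9 0 0 0 0 0" --pt "-0.98 0 0 0 0 0" --pt "-0.98 0 0 0 0 0"

```text
t: 17.73
tool_pos: [0.4932, -0.2096, 0.2505]
ee_rot: [-0.0, 0.714, 0.7, 0.0]
wrist_force: [-0.3, 1.1, -2.2]
width: 0.152
```

```bash
python3 go.py 580 -222 96 89; python3 - <<'E'
from h import *
c=cam("scene");crop(c,"s6",200,440,60,260,2.5)
E
```

```text
t 17.73 grasp [ 493.2 -209.5   95.5] yaw 88.89 F [-0.3  1.1 -2.2] w 0.152
row [-0.053  0.435 -0.002] [ 0.    -0.    -0.001]
```

View pics/s6.png

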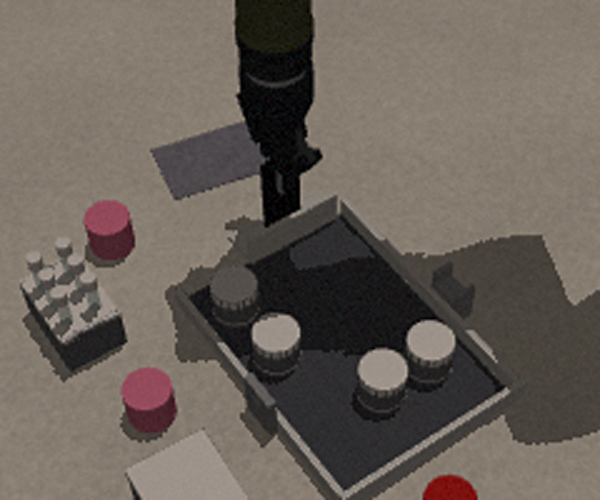

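The first pair is inside and upright (crop 382,370 and 430,340). The column pair is unmoved (235,290 and 276,340), so stroke 2 starts on the far side.

>>> step_arm --pt "-0.06 0 0 0 0 0" --pt "-0.06 0.1 0 0 0 0" --pt "-0.06 0.25 0 0 0 0" --pt "-0.06 0.38 0 0 0 0" --pt "-0.06 0.41 0 0 0 0" --pt "-0.06 0.41 0 0 0 0"

```text
t: 18.52
tool_pos: [0.5748, -0.2222, 0.2503]
ee_rot: [-0.0, 0.713, 0.701, -0.0]
wrist_force: [-1.0, -0.1, -2.6]
width: 0.157
```

```bash
python3 go.py 578 -14 95.5 89; python3 - <<'E'
from h import *
c=cam("scene")
for u,v in[(235,281),(276,333),(382,362),(430,333)]:print((pt(c,(200+u/2.5,60+v/2.5),.046)*1000).round(0))
E
```

```text
t 18.52 grasp [ 574.6 -222.2   95.3] yaw 89.03 F [-1.  -0.1 -2.6] w 0.157
row [ 1.041e+00 -2.000e-03 -1.000e-03] [-0.001 -0.     0.   ]
[ 599. -146.   46.]
[602. -63.  46.]
[534.  32.  46.]
[471.  33.  46.]
```

>>> step_arm --pt "0.08 0 0 0 0 0" --pt "0.13 0 0 0 0 0" --pt "0.18 0 0 0 0 0" --pt "0.24 0 0 0 0 0" --pt "0.3 0 0 0 0 0" --pt "0.36 0 0 0 0 0" --pt "0.42 0 0 0 0 0" --pt "0.48 0 0 0 0 0"

```text
t: 19.58
tool_pos: [0.5768, -0.1259, 0.2508]
ee_rot: [0.0, 0.713, 0.701, -0.0]
wrist_force: [0.6, -1.3, -1.8]
width: 0.157
```

>>> step_arm --pt "0.06 0 0 0 0 0" --pt "0.12 0 0 0 0 0" --pt "0.18 0 0 0 0 0" --pt "0.24 0 0 0 0 0" --pt "0.3 0 0 0 0 0" --pt "0.36 0 0 0 0 0" --pt "0.42 0 0 0 0 0" --pt "0.48 0 0 0 0 0"

```text
t: 20.58
tool_pos: [0.5784, -0.0299, 0.2507]
ee_rot: [-0.0, 0.713, 0.701, -0.0]
wrist_force: [0.5, -1.2, -1.6]
width: 0.158
```

```bash
python3 go.py 578 -12 95.5 89
```

```text
t 20.57 grasp [578.4 -29.9  95.7] yaw 88.98 F [ 0.5 -1.2 -1.6] w 0.158
row [ 0.089 -0.004  0.001] [-0. -0. -0.]
```

>>> step_arm --pt "0.03 0 0 0 0 0" --pt "0.06 0 0 0 0 0" --pt "0.085 0 0 0 0 0" --pt "0.085 0 0 0 0 0"

```text
t: 21.08
tool_pos: [0.5787, -0.0132, 0.2506]
ee_rot: [-0.0, 0.713, 0.701, 0.0]
wrist_force: [0.6, 0.3, -3.2]
width: 0.152
```

>>> step_arm --pt "-0.1 0 0 0 0 0" --pt "-0.3 0 0 0 0 0" --pt "-0.5 0 0 0 0 0" --pt "-0.7 0 0 0 0 0" --pt "-0.9 0 0 0 0 0" --pt "-1 0 0 0 0 0" --pt "-1 0 0 0 0 0"

```text
t: 21.95
tool_pos: [0.5748, -0.2155, 0.2505]
ee_rot: [-0.0, 0.714, 0.7, 0.0]
wrist_force: [0.5, 1.6, -2.7]
width: 0.156
```

```bash
python3 go.py 481 -346 156 73.05; python3 - <<'E'
from h import *
c=cam("scene");crop(c,"s7",200,440,60,260,2.5)
import pickle;pickle.dump(c,open("s7.pkl","wb"))
E
```

```text
t 21.95 grasp [ 574.8 -215.4   95.5] yaw 88.82 F [ 0.5  1.6 -2.7] w 0.156
row [-0.662 -0.456 -0.303] [-0.    -0.     0.138]
```

View pics/s7.png

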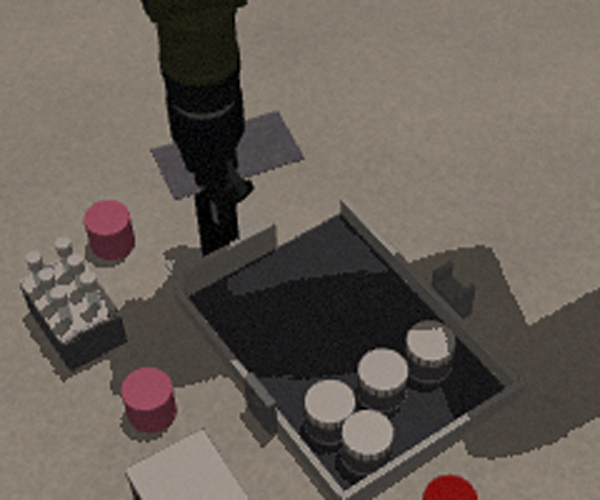

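All four tubs are past the bar line and upright (crop 330,400; 367,435; 382,370; 430,340). Returning the straightedge to its mat.

>>> step_arm --pt "0 0 -0.15 0 0 0" --pt "0 0 -0.3 0 0 0" --pt "-0.2 -0.15 -0.3 0 0 0.05" --pt "-0.4 -0.3 -0.3 0 0 0.1" --pt "-0.66 -0.456 -0.3 0 0 0.11" --pt "-0.66 -0.456 -0.3 0 0 0.11" --pt "-0.66 -0.456 -0.3 0 0 0.11"

```text
t: 22.88
tool_pos: [0.4818, -0.3432, 0.3106]
ee_rot: [-0.0, 0.786, 0.618, 0.0]
wrist_force: [0.7, 1.4, -2.0]
width: 0.156
```

```bash
python3 go.py 481 -347 94 76
```

```text
t 22.88 grasp [ 481.8 -343.1  155.6] yaw 76.4 F [ 0.7  1.4 -2. ] w 0.156
row [-0.02   0.001  0.308] [-0.    -0.001  0.004]
```

>>> step_arm --pt "-0.02 0 0.1 0 0 0.002" --pt "-0.02 0 0.2 0 0 0.002" --pt "-0.02 0 0.26 0 0 0.002" --pt "-0.02 0 0.29 0 0 0.002" --pt "-0.02 0 0.3 0 0 0.002" --pt "-0.02 0 0.308 0 0 0.002" --pt "-0.02 0 0.308 0 0 0.002"

```text
t: 23.75
tool_pos: [0.4809, -0.348, 0.2495]
ee_rot: [0.0, 0.787, 0.617, 0.0]
wrist_force: [-0.7, -0.4, -3.4]
width: 0.155
```

```bash
python3 go.py 481 -347 93.6 76
```

```text
t 23.75 grasp [ 480.9 -348.1   94.5] yaw 76.14 F [-0.7 -0.4 -3.4] w 0.155
row [ 0.005 -0.001  0.005] [0.    0.    0.001]
```

>>> step_arm --pt "0.004 0 0.005 0 0 0" --pt "0.004 0 0.006 0 0 0" --pt "0.004 0 0.006 0 0 0"

```text
t: 24.12
tool_pos: [0.4811, -0.3474, 0.2488]
ee_rot: [0.001, 0.787, 0.617, 0.0]
wrist_force: [-1.6, 0.9, 5.8]
width: 0.159
```

>>> step_arm --pt "0 0 0 0 0 0" --pt "0 0 0 0 0 0" --pt "0 0 0 0 0 0" --pt "0 0 0 0 0 0" --pt "0 0 0 0 0 0" --claw 1

```text
t: 24.75
tool_pos: [0.4809, -0.3471, 0.2478]
ee_rot: [-0.0, 0.787, 0.617, 0.0]
wrist_force: [0.3, -0.0, 0.0]
width: 1.001
```

>>> step_arm --pt "0 0 -0.1 0 0 0" --pt "0 0 -0.3 0 0 0" --pt "0 0 -0.6 0 0 0" --pt "0 0 -0.75 0 0 0" --pt "0 0 -0.75 0 0 0"

```text
t: 25.38
tool_pos: [0.4817, -0.3477, 0.4011]
ee_rot: [0.003, 0.787, 0.617, 0.001]
wrist_force: [-0.2, 0.8, 0.4]
width: 0.999
```

```bash
python3 go.py 522.3 330.8 243 84.4; python3 - <<'E'
from h import *
w=cam("wrist");cv2.imwrite("pics/w8.png",w["color"][...,::-1])
import pickle;pickle.dump(w,open("w8.pkl","wb"))
E
```

```text
t 25.38 grasp [ 482.4 -348.2  246.1] yaw 76.15 F [-0.2  0.8  0.4] w 0.999
row [ 3.342 -0.615  0.005] [ 0.003  0.001 -0.072]
```

View pics/w8.png

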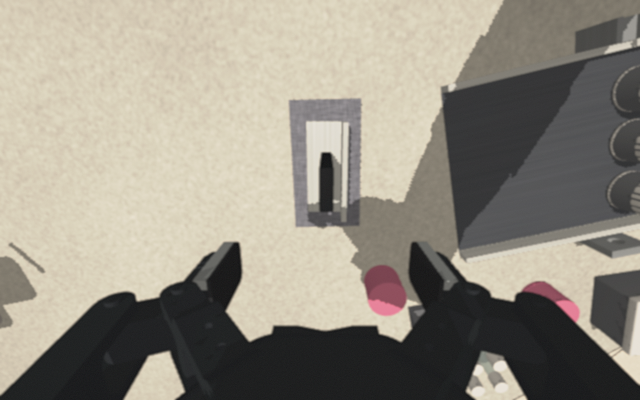

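```bash
python3 - <<'E'
from h import *
import pickle;c=pickle.load(open("w8.pkl","rb"))
def p(n,uv,z):print(n,(pt(c,uv,z)*1000).round(0)[:2])
for uv in[(289,100),(361,98),(360,223),(297,227)]:p("mat",uv,0)
g=cv2.cvtColor(c["color"],cv2.COLOR_RGB2GRAY)
print(g[196:234,312]);print(g[196:234,340]);print(g[110:130,320])
p("foot",(307,121),.003);p("foot",(309,222),.003);p("blade",(346,122),.042);p("blade",(347,221),.042);p("blade",(347,209),.042)
E
```

```text
mat [ 389. -372.]
mat [ 408. -284.]
mat [ 571. -319.]
mat [ 556. -407.]
[214 214 214 214 215 214 200 166 134 125 126 126 126 127 124 110  90  80
  79  81  82  82  81  79  76  78  90 110 126 135 166 206 218 216 214 212
 210 210]
[118 122 124 123 126 128 127 126 127 131 126 119 116 117 119 113 103  99
  99  98  95  94  92  91  92  90  86  81  78  88 118 163 198 208 206 207
 205 204]
[128 132 134 134 130 128 131 132 131 130 149 190 220 224 223 222 222 222
 222 222]
foot [ 419. -356.]
foot [ 552. -388.]
blade [ 430. -311.]
blade [ 547. -336.]
blade [ 532. -332.]
```

The straightedge is back on its mat with 20 to 30 mm of margin at each end. Now the bar.

>>> step_arm --pt "0.95 -0.17 0 0 0 0" --pt "0.95 -0.17 0 0 0 0" --pt "0.95 -0.17 0 0 0 0" --pt "0.95 -0.17 0 0 0 0" --pt "0.95 -0.17 0 0 0 0"

```text
t: 26.05
tool_pos: [0.4932, -0.1542, 0.3968]
ee_rot: [-0.0, 0.787, 0.617, -0.001]
wrist_force: [-0.6, 0.5, 0.2]
width: 1.0
```

>>> step_arm --pt "0.95 -0.17 0 0 0 0" --pt "0.95 -0.17 0 0 0 0" --pt "0.95 -0.17 0 0 0 0" --pt "0.95 -0.17 0 0 0 0" --pt "0.95 -0.17 0 0 0 0"

```text
t: 26.68
tool_pos: [0.5062, 0.0372, 0.3973]
ee_rot: [0.0, 0.787, 0.616, -0.001]
wrist_force: [0.4, 0.6, -0.8]
width: 0.999
```

>>> step_arm --pt "0.95 -0.17 0 0 0 -0.072" --pt "0.95 -0.17 0 0 0 -0.072" --pt "0.95 -0.17 0 0 0 -0.072" --pt "0.95 -0.17 0 0 0 -0.072" --pt "0.95 -0.17 0 0 0 -0.072"

```text
t: 27.3
tool_pos: [0.519, 0.2291, 0.3974]
ee_rot: [0.0, 0.741, 0.671, -0.001]
wrist_force: [0.3, 0.1, 0.2]
width: 0.997
```

```bash
python3 go.py 522.3 330.8 150 84.4;
```

```text
t 27.3 grasp [518.8 228.9 242.4] yaw 84.3 F [0.3 0.1 0.2] w 0.997
row [ 0.508 -0.034  0.461] [-0.     0.001 -0.001]
```

>>> step_arm --pt "0.25 -0.02 0 0 0 0" --pt "0.508 -0.034 0 0 0 0" --pt "0.508 -0.034 0.2 0 0 0" --pt "0.508 -0.034 0.4 0 0 0" --pt "0.508 -0.034 0.46 0 0 0" --pt "0.508 -0.034 0.46 0 0 0"

```text
t: 28.05
tool_pos: [0.522, 0.3308, 0.3058]
ee_rot: [0.0, 0.742, 0.671, -0.001]
wrist_force: [-0.1, -0.7, -0.4]
width: 1.002
```

```bash
python3 go.py 522.3 330.8 62 84.4;
```

```text
t 28.05 grasp [521.8 330.6 150.8] yaw 84.26 F [-0.1 -0.7 -0.4] w 1.002
row [0.001 0.002 0.444] [-0.     0.001 -0.001]
```

>>> step_arm --pt "0.001 0.002 0.15 0 0 -0.001" --pt "0.001 0.002 0.3 0 0 -0.001" --pt "0.001 0.002 0.4 0 0 -0.001" --pt "0.001 0.002 0.44 0 0 -0.001" --pt "0.001 0.002 0.44 0 0 -0.001"

```text
t: 28.68
tool_pos: [0.5226, 0.3326, 0.219]
ee_rot: [0.0, 0.74, 0.672, 0.001]
wrist_force: [0.3, -0.2, -0.5]
width: 1.0
```

>>> step_arm --pt "0 0 0 0 0 0" --pt "0 0 0 0 0 0" --pt "0 0 0 0 0 0" --pt "0 0 0 0 0 0" --pt "0 0 0 0 0 0" --pt "0 0 0 0 0 0" --claw 0

```text
t: 29.42
tool_pos: [0.522, 0.3327, 0.2181]
ee_rot: [0.0, 0.74, 0.672, 0.0]
wrist_force: [-0.5, -1.1, 2.0]
width: 0.158
```

```bash
python3 go.py 522.3 330.8 62 84.4;
```

```text
t 29.43 grasp [522.  332.7  63.1] yaw 84.51 F [-0.5 -1.1  2. ] w 0.158
row [-0.009  0.003  0.005] [ 0.    -0.     0.001]
```

>>> step_arm --pt "0 0 -0.05 0 0 0" --pt "0 0 -0.2 0 0 0" --pt "0 0 -0.4 0 0 0" --pt "0 0 -0.65 0 0 0" --pt "0 0 -0.65 0 0 0"

```text
t: 30.05
tool_pos: [0.5233, 0.3336, 0.3528]
ee_rot: [0.001, 0.74, 0.672, 0.004]
wrist_force: [0.7, -0.6, -2.3]
width: 0.154
```

```bash
python3 go.py 488 -7.3 193 88.9;
```

```text
t 30.05 grasp [524.4 334.3 197.8] yaw 84.52 F [ 0.7 -0.6 -2.3] w 0.154
row [-1.714 -0.013  0.015] [ 0.003 -0.002 -0.038]
```

>>> step_arm --pt "-0.25 0 0 0 0 -0.01" --pt "-0.5 0 0 0 0 -0.02" --pt "-0.75 0 0 0 0 -0.03" --pt "-0.9 0 0 0 0 -0.038" --pt "-0.9 0 0 0 0 -0.038"

```text
t: 30.68
tool_pos: [0.5038, 0.1515, 0.3467]
ee_rot: [-0.0, 0.715, 0.699, -0.001]
wrist_force: [0.3, 0.3, -2.6]
width: 0.154
```

```bash
python3 go.py 486.5 -7.3 193 88.9;
```

```text
t 30.68 grasp [503.4 151.4 191.7] yaw 88.7 F [ 0.3  0.3 -2.6] w 0.154
row [-0.796 -0.068 -0.005] [-0.001  0.001 -0.002]
```

>>> step_arm --pt "-0.25 -0.02 0 0 0 0" --pt "-0.5 -0.05 0 0 0 -0.002" --pt "-0.7 -0.068 0 0 0 -0.002" --pt "-0.796 -0.068 0 0 0 -0.002" --pt "-0.796 -0.068 0 0 0 -0.002" --pt "-0.796 -0.068 0 0 0 -0.002"

```text
t: 31.42
tool_pos: [0.488, -0.0045, 0.3474]
ee_rot: [-0.001, 0.712, 0.702, 0.0]
wrist_force: [-0.0, 0.8, -2.9]
width: 0.153
```

```bash
python3 go.py 486.5 -7.3 115 88.9; python3 - <<'E'
from h import *
w=cam("wrist");crop(w,"w9",200,460,0,240,2.5)
E
```

```text
t 31.43 grasp [487.9  -4.4 192.4] yaw 89.14 F [-0.   0.8 -2.9] w 0.153
row [-0.014 -0.007  0.387] [-0.    -0.     0.002]
```

View pics/w9.png

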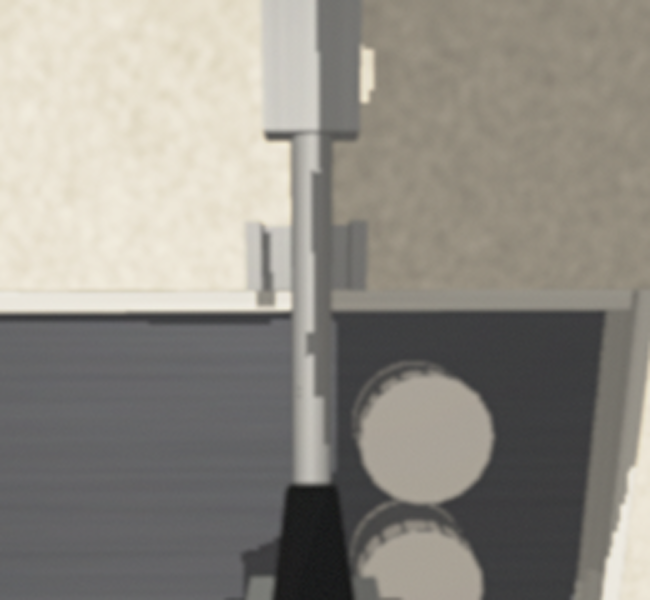

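>>> step_arm --pt "-0.014 -0.007 0.12 0 0 0.002" --pt "-0.014 -0.007 0.26 0 0 0.002" --pt "-0.014 -0.007 0.36 0 0 0.002" --pt "-0.014 -0.007 0.387 0 0 0.002" --pt "-0.014 -0.007 0.387 0 0 0.002" --pt "-0.014 -0.007 0.387 0 0 0.002"

```text
t: 32.22
tool_pos: [0.4871, -0.0079, 0.2714]
ee_rot: [0.001, 0.714, 0.7, 0.001]
wrist_force: [-0.9, -1.2, -3.0]
width: 0.157
```

```bash
python3 go.py 486.5 -7.4 96.5 88.9
```

```text
t 32.23 grasp [487.3  -7.9 116.4] yaw 88.89 F [-0.9 -1.2 -3. ] w 0.157
row [ 0.003 -0.003  0.1  ] [ 0.001 -0.    -0.   ]
```

>>> step_arm --pt "0.003 -0.003 0.05 0 0 0" --pt "0.003 -0.003 0.08 0 0 0" --pt "0.003 -0.003 0.1 0 0 0" --pt "0.003 -0.003 0.1 0 0 0" --pt "0.003 -0.003 0.1 0 0 0"

```text
t: 32.85
tool_pos: [0.486, -0.0076, 0.2506]
ee_rot: [0.0, 0.714, 0.7, 0.0]
wrist_force: [0.6, -0.4, -2.4]
width: 0.158
```

```bash
python3 go.py 536.7 -8.3 96.5 88.9; python3 - <<'E'
from h import *
d=cam("side");crop(d,"d9",220,380,170,290,5)
E
```

```text
t 32.85 grasp [486.1  -7.6  95.6] yaw 88.86 F [ 0.6 -0.4 -2.4] w 0.158
row [ 0.002  0.253 -0.005] [ 0.  0. -0.]
```

View pics/d9.png

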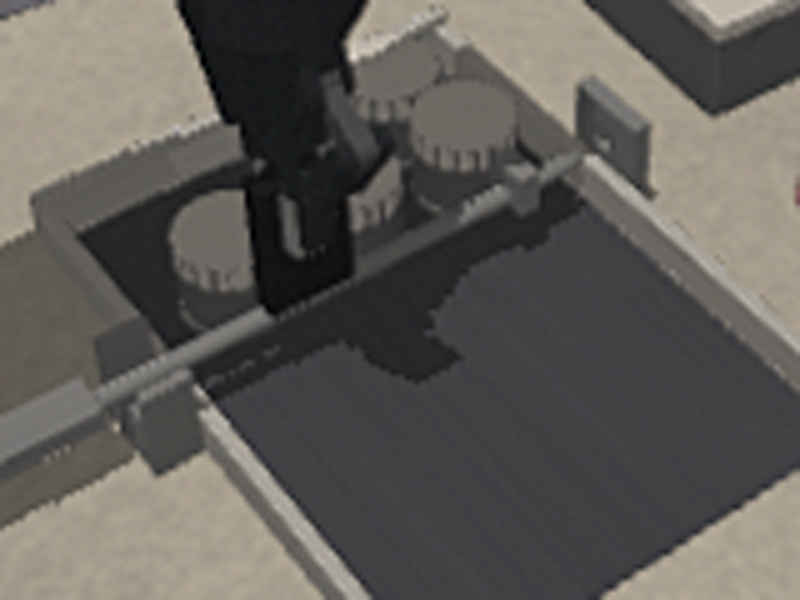

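The rod lies over the saddle and points at the eyelet hole (crop 605,143). Sliding it in gently.

>>> step_arm --pt "0.001 0.03 0 0 0 0" --pt "0.001 0.06 0 0 0 0" --pt "0.001 0.09 0 0 0 0" --pt "0.001 0.12 0 0 0 0" --pt "0.001 0.15 0 0 0 0" --pt "0.001 0.15 0 0 0 0"

```text
t: 33.65
tool_pos: [0.5165, -0.008, 0.2505]
ee_rot: [0.0, 0.714, 0.7, 0.0]
wrist_force: [0.3, 0.1, -2.8]
width: 0.155
```

```bash
python3 go.py 536.7 -8.3 95.5 88.9
```

```text
t 33.65 grasp [516.5  -8.   95.5] yaw 88.86 F [ 0.3  0.1 -2.8] w 0.155
row [ 0.     0.101 -0.   ] [ 0. -0. -0.]
```

>>> step_arm --pt "0 0.03 0 0 0 0" --pt "0 0.06 0 0 0 0" --pt "0 0.08 0 0 0 0" --pt "0 0.09 0.003 0 0 0" --pt "0 0.097 0.006 0 0 0" --pt "0 0.097 0.006 0 0 0"

```text
t: 34.4
tool_pos: [0.5354, -0.0082, 0.2494]
ee_rot: [-0.0, 0.714, 0.7, 0.0]
wrist_force: [-0.1, 1.8, -2.0]
width: 0.161
```

>>> step_arm --pt "0 0.006 0.002 0 0 0" --pt "0 0.01 0.002 0 0 0" --pt "0 0.01 0.002 0 0 0"

```text
t: 34.78
tool_pos: [0.5363, -0.0082, 0.2492]
ee_rot: [-0.001, 0.714, 0.7, -0.001]
wrist_force: [-7.1, 2.7, 5.5]
width: 0.156
```

```bash
python3 go.py 536.7 -8.3 94 88.9
```

```text
t 34.77 grasp [536.   -8.1  94.2] yaw 88.88 F [-7.1  2.7  5.5] w 0.156
row [-0.     0.002  0.001] [-0.001 -0.    -0.   ]
```

Force of -7 N in x and +5.5 N in z shows the collar against the plate and the shoe resting in the saddle. I'll press slightly more, then release.

>>> step_arm --pt "0 0.005 0.001 0 0 0" --pt "0 0.005 0.001 0 0 0"

```text
t: 35.02
tool_pos: [0.5366, -0.0082, 0.2491]
ee_rot: [-0.001, 0.714, 0.7, -0.001]
wrist_force: [-10.8, 0.4, 9.9]
width: 0.161
```

>>> step_arm --pt "0 0 0 0 0 0" --pt "0 0 0 0 0 0" --pt "0 0 0 0 0 0" --pt "0 0 0 0 0 0" --pt "0 0 0 0 0 0" --claw 1

```text
t: 35.65
tool_pos: [0.5384, -0.0084, 0.2487]
ee_rot: [0.0, 0.714, 0.7, -0.0]
wrist_force: [-0.3, 0.0, 0.1]
width: 0.999
```

>>> step_arm --pt "0 0 -0.1 0 0 0" --pt "0 0 -0.3 0 0 0" --pt "0 0 -0.6 0 0 0" --pt "0 0 -0.9 0 0 0" --pt "0 0 -0.9 0 0 0"

```text
t: 36.28
tool_pos: [0.5398, -0.0084, 0.4342]
ee_rot: [0.003, 0.714, 0.7, 0.003]
wrist_force: [0.7, 0.3, -0.1]
width: 1.001
```

```bash
python3 - <<'E'
from h import *
d=cam("side")["color"][170:310,220:380,::-1];w=cam("wrist")["color"][0:300,140:480,::-1]
a=cv2.resize(d,(400,350),interpolation=2);b=cv2.resize(w,(397,350),interpolation=2)
cv2.imwrite("pics/f.png",np.hstack([a,b]))
E
python3 - <<'E'
from h import *
c=cam("side");n=cv2.cvtColor(c["color"],cv2.COLOR_RGB2GRAY);o=cv2.imread("pics/side0.png",0)
for nm,(x0,x1,y0,y1) in dict(shoe=(224,268,228,268),eyelet=(318,356,182,212),handle=(286,312,185,228),edge=(330,440,318,400)).items():
    r=cv2.matchTemplate(n[y0-8:y1+8,x0-8:x1+8],o[y0:y1,x0:x1],cv2.TM_CCOEFF_NORMED);_,v,_,l=cv2.minMaxLoc(r);print(nm,round(v,3),"shift",l[0]-8,l[1]-8)
w=cam("wrist");hsv=cv2.cvtColor(w["color"],cv2.COLOR_RGB2HSV)
m=((hsv[...,1]<45)&(hsv[...,2]>150)).astype(np.uint8);m[260:]=0
for k in cv2.findContours(cv2.morphologyEx(m,2,np.ones((5,5))),0,2)[0]:
    (x,y),r=cv2.minEnclosingCircle(k)
    if 12<r<40:print("lid",(x,y,r),(pt(w,(x,y),.046)*1000).round(0)[:2])
g=cv2.cvtColor(w["color"],cv2.COLOR_RGB2GRAY)
s=cam("scene")
for P in [(.471,.033),(.534,.033),(.602,.033),(.602,.08)]:
    u=proj(s,(*P,.046));print(P,u.round(),s["color"][int(u[1]),int(u[0])])
E
```

```text
shoe 0.729 shift 0 0
eyelet 0.576 shift 0 0
handle 0.817 shift 0 0
edge 0.941 shift 0 -2
lid (279.1518859863281, 248.92320251464844, 39.460289001464844) [645. -73.]
lid (361.1567077636719, 222.14178466796875, 18.870834350585938) [608.  39.]
lid (399.5, 214.0, 19.448749542236328) [597.  89.]
lid (362.625, 171.625, 20.08196258544922) [539.  39.]
lid (363.69586181640625, 120.10824584960938, 21.709550857543945) [476.  40.]
(0.471, 0.033) [372. 193.] [86 78 72]
(0.534, 0.033) [353. 205.] [87 83 77]
(0.602, 0.033) [332. 218.] [85 78 73]
(0.602, 0.08) [343. 231.] [85 79 74]
```

```bash
python3 -c "
from cell import *
print(job_done())"
```

```text
the job is handed in; nothing more can be done
None
```

I did the whole job in the order asked and handed it in at about 36 s of robot time. I drew the bar out and laid it upright on its long mat. The straightedge then pushed the four tubs present into the bay in two strokes of two and went back lengthwise on its own mat. Last, I refitted the bar.

**Last checks:**
- **Bar:** the collar met the eyelet plate at about 11 N, with the bar resting at its original height. In the side camera the shoe, eyelet and handle lie within a pixel of where they started. The image matches were only moderate (0.58 to 0.82), because shadows and tub positions had changed.
- **Tubs:** all four lids show as round, with the near edges about 20 mm past the bar line. The gripper stayed well above them throughout.
- **Straightedge:** it lies within its mat with at least 20 mm to spare at each end, turned about 3° from its first lie to follow the mat.
- **Other things on the bench:** I kept clear of the rack, bottle, tip box and pink and red tubs, and they had not moved in the views I took. I made no separate final check of them.

I could not view the final picture because the limit of 16 was reached, so the closing checks are by numbers alone. None of them failed or disagreed.

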